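# Tip the replacement battery over the sill into the opened UPS and press it home

## Task

Fit the replacement battery in the opened UPS: bring it upright and square up to the sill of the empty battery bay, then tip it over the sill onto its side, terminals first, with a push high on its back rather than lifting it in. Then press it firmly but carefully forward against the sprung contacts and down until it lies flat with its base caught behind the bay's lip, without shoving the UPS about, crushing the contacts or disturbing the other things on the bench.

Things in the scene. Friction and masses are not known exactly. Their poses are not given: they have to be found in the camera images.
- battery: Dark grey battery, hard box 70 mm (its x) by 90 mm (y) by 101 mm tall (z), 0.58 to 0.86 kg. Origin: centre of its underside; z out of the top. Starts upright before the bay, its +x face towards it, 40 to 70 mm from the sill, up to 35 mm to one side and 0.3 rad from square. Its back (-x, paper label) faces the robot. Home, its z points along the UPS's +x, its x down.
- heel (a point): Middle of the battery's bottom front edge (35 mm ahead of its origin along its x); with the battery on its side, the lower edge of its base. Axes as the battery's.
- terminals (a point): Point on the battery's centre line 107 mm above its underside, level with the ends of its two brass tabs (5 x 8 mm, 6 mm high, 28 mm either side of the centre line and 14 mm behind it, towards the battery's back). Axes as the battery's.
- ups: Base pan of a small UPS, cover off, grey metal, 162 mm deep (x) and 257 mm wide (y -57 to +200 mm), 4.5 kg, loose on rubber feet: it slides if pushed with more than about 20 N. Origin: on the bench under the middle of the sill's outer face; x into the bay, away from the robot, z up. At +y beside the bay: transformer (top at 63 mm) and circuit board. Back panel 75 mm high.
- sill (a point): Middle of the sill's top outer edge, 12 mm above the bench. The sill is an upright face 3 to 12 mm high, 114 mm wide; its top is a lip 4 mm thick. Behind it the bay is 102 mm wide between cheeks 49 mm high. A battery tipped over the sill comes to lie on the lip with 10 to 30 mm of its base end still out in front. Axes as the UPS's.
- bay (a point): Where the heel belongs: against the lip's inner face (4 mm behind the sill's outer face) on the bay floor, 7 mm above the bench, so the lip stands 5 mm over the floor; on the bay's centre line. The base must pass the lip and drop those 5 mm; friction on a pressing finger can hold it up, so push down too. The springs then hold it back against the lip. Axes as the UPS's.
- contact_bar: Black bar 80 mm wide, 26 mm high, with two brass pads, on springs across the bay's far end. Origin: plane of the pads' faces, 103 mm behind the sill's outer face when free, 56 mm above the bench. It yields along the UPS's +x: about 1.5 N starts it, 5.5 N with the battery home (8 mm in), 7 N at its hard stop 3.5 mm past home (pushing the battery takes more, for friction).
- spray_can: Bystander: upright spray can, 54 mm across, 170 mm tall; origin at the centre of its underside.
- phone: Bystander: black phone lying flat, 72 x 148 x 8 mm; origin at the centre of its underside.
- screwdriver: Bystander: screwdriver with black handle lying flat, 170 mm long.
- parts_tray: Bystander: small open grey tray with dividers, 120 x 90 x 30 mm; origin at the centre of its underside.

How it is judged:
On the way, in this order (a step that is already met when the one before it is completed fails the run):
1. the battery stands upright and square at the sill, its bottom front edge within 10 mm of the sill's face, in line with the bay (x of heel in the frame of sill above -0.01 m and y of heel in the frame of sill between -0.01 and 0.01 m and angle between the x axis of battery and the x axis of ups, either way round below 0.15 rad and angle between battery's own z axis and vertical below 0.15 rad and height (world z) of heel below 0.01 m), for 0.1 s.
2. the battery has been tipped onto its side over the sill, terminals towards the contacts (angle between battery's own z axis and vertical above 1.3 rad and x of terminals in the frame of ups above 0.06 m and z of terminals in the frame of ups above 0.025 m), for 0.1 s.
At the end, for the whole second after the job is handed in: Battery flat on its side on the bay floor, at rest, square within 0.06 rad, pressed on the contacts with over 3 N, heel -2 to +4 mm from the lip's inner face and under 2.5 mm above the floor; UPS level (x of heel in the frame of bay between -0.002 and 0.004 m and z of heel in the frame of bay below 0.0025 m and z of terminals in the frame of ups between 0.037 and 0.047 m and angle between the z axis of battery and the x axis of ups, either way round below 0.06 rad and contact force between battery and contact_bar above 3 N and linear speed of battery below 0.01 m/s and angle between ups's own z axis and vertical below 0.03 rad); the robot touches nothing.
It fails at once if the battery is lifted in: its bottom front edge is more than 35 mm above the bench while past the sill or while the battery is tilted over (height (world z) of heel above 0.035 m and (x of heel in the frame of sill above 0 m or angle between battery's own z axis and vertical above 0.5 rad)).
It fails at once if the UPS is shoved more than 15 mm across the bench (distance of ups from where it was at the start of the episode above 0.015 m).
It fails at once if the sprung contacts are crushed: more than 22 N between battery and contact bar (contact force between battery and contact_bar above 22 N).
It fails at once if a bystander is moved more than 20 mm (distance of any of spray_can, phone, screwdriver, parts_tray from where it was at the start of the episode above 0.02 m).
It also fails if it takes over 72 s, if anything falls off the work surface, if the arm or the gripper's body presses on something with over 40 N, if the wrist force passes 120 N, or if a joint passes its speed limit or range.

## Robot

A 6-joint arm with a two-finger parallel gripper is mounted at the origin on the work surface. World frame = base frame: x ahead of the robot, y to its left, z up, the work surface at z = 0. Lengths are in m, angles in rad, forces in N, time in s.
With the tool pointing down it reaches from about 0.25 to 0.85 m from the base axis. Payload 12.5 kg.
Tool frame: the origin (TCP) lies midway between the tips of the shut fingers; the grasp point (between the pads) lies 19 mm behind it; z points along the fingers, y is the line along which they close (so a half turn about z gives the same grasp; the last joint's range is limited). The gripper opens to 93 mm and grips with 3 to 60 N. Pads are 15 mm wide; open, the fingers measure 128 mm over their backs; the gripper's body (75 mm by 188 mm) begins 65 mm behind the grasp point.
Start: joints at [1.064, 0.351, 1.652, -0, 1.139, -0.085], TCP at [0.225, 0.502, 0.219] pointing down, gripper open.
Joint ranges: [-2.75, 2.75], [-0.79, 2.1], [0.01, 2.65], [-1.57, 4.71], [0.07, 3.14], [-2.87, 2.87]. Speed limits (rad/s): [2.22, 2.22, 2.79, 3.14, 3.14, 3.14].

## Interface

Orientations are given as a rotation vector (axis times angle).
In Python, from plant import state, snapshot, camera_info, sign_off, silhouettes gives the robot as it stands.
- The arm moves only by the tool step_arm, never from a script. Its argument "steps" is a list of rows, each a list of 3 entries, a list of its own where there are three numbers: the shift along the tool's x, y, z normalised to -1 to 1, where 1 is 25 cm, then the turn about the tool's z normalised to -1 to 1, where 1 is 1.5 rad, then the closure, from 0 (fully open) to 1 (shut). A call has exactly 10 rows; each row is the pose to reach, as a shift and turn from the pose commanded when the call began, along the tool's axes at that moment; what a row does not reach only later rows make up. A row lasts 1/12 s, in which the tool goes at most 41.7 mm and 7.16 degrees, less where a joint would pass 70% of its speed; a pose out of reach is approached as far as the arm can. A call with a number of a shift or a turn outside -1 to 1 is refused whole. A call with a gripper value outside its range is refused whole. The fingers move at their own pace and stop on an object; the grip force is fixed at half the most. Time passes only in rows, so rows that repeat a pose let the fingers close, or fill a call up. It gives the time, the measured TCP pose, the force, the opening and the grip force at its end, in the units of the state.
- state(): the state, without advancing time (a new reading comes with each control period).
- snapshot(name): name is "scene" or "top"; returns (picture, depth): 420x560x3 uint8, blue, green, red; 420x560 float32, m along the optical axis (not along the pixel's ray), 0 where there is no reading.
- camera_info(name): a dict with "camera_matrix" (3x3 intrinsics, pixels), "eye" and "rotation" of the camera in the world. Camera axes: x right, y down, z forward; pixel columns grow to the right and rows downward; lengths in m; the calibration is good to about 2 mm. A picture is of the moment at which its call begins. camera_info takes no time and is no camera call.
- sign_off(): hands the job in; it is judged then, once.
Trained networks look in the newest picture that a camera, given by its name, has taken for a name from the list of things; names that differ only in an ending like _2 or _b are one class to them, and where a whole thing is asked for, a point or a joint stands for the part that bears it (a point fixed in the world has none). Each returns a list of dicts, best first, with "confidence" (0 to 1); they miss things now and then, are a little off and sometimes report something else, mostly with a low value. They report only what shows in the picture. A call takes as long as a camera call.
- silhouettes(camera, name): "mask" (420x560 bool, what is visible of it) and "location" ([row, column] in pixels, amid what is visible of it).
The state is a dict: "time_s": time; "q": joint angles; "dq": joint speeds; "joint_torque": joint torques, N m; "tool_pos": TCP position; "eef_rot": TCP orientation; "wrist_force": force on the tool from outside, world axes, zero at the start; "wrist_torque": the same for the moment, N m; "opening": finger opening in m; "finger_force": force on a finger pad.
Only numpy, scipy, OpenCV 4.12 (cv2) and the standard library are available. Lean on these libraries where they do the work, as an engineer would, in place of code of your own. Each camera call takes 0.05 s, during which the arm holds its last target. There are 200 camera calls.

## Working session

There is one attempt and no reset: what is moved stays moved. The work goes in short steps, Python scripts to look and compute and a tool call to move; the robot and the scene stay as the last step left them, time stands still between calls to the robot, and variables do not carry over. Pictures are saved under pics/ and viewed, at most 10 in all, crops included, and the job is handed in when it is done.

Besides the shell and the picture viewer there is one more tool, called after ">>>" as name([rows], argument=value, ...), one row to a line, values as JSON. step_arm: Moves the arm, as the interface text tells. Its arguments: {"type":"object","properties":{"steps":{"type":"array"}},"required":["steps"]}

```bash
ls; mkdir -p pics; cat > h.py <<'E'
import numpy as np,cv2
from plant import *
def cloud(n):
    im,d=snapshot(n);ci=camera_info(n);K=np.array(ci['camera_matrix'])
    v,u=np.mgrid[:420,:560]
    p=np.dstack([(u-K[0,2])/K[0,0]*d,(v-K[1,2])/K[1,1]*d,d])
    R=np.array(ci['rotation']);
    if R.ndim==1: R=cv2.Rodrigues(R)[0]
    w=p@R.T+np.array(ci['eye']); w[d==0]=np.nan
    return im,w
E
python3 - <<'E'
from h import *
s=state();print(s)
ims=[]
for n in("scene","top"):
    im,w=cloud(n);ims.append(im);np.save(n+'.npy',w);print(camera_info(n))
    for o in("battery","ups","contact_bar","spray_can","phone","screwdriver","parts_tray"):
        r=silhouettes(n,o)
        for x in r[:1]:
            m=x['mask']; q=w[m];q=q[~np.isnan(q[:,0])]
            print(n,o,round(x['confidence'],2),np.round(x['location']),np.round(np.median(q,0),3) if len(q) else None, np.round(np.percentile(q,[2,98],axis=0),3).tolist() if len(q) else None)
            np.save(f'm_{n}_{o}.npy',m)
cv2.imwrite('pics/a.png',ims[0]);cv2.imwrite('pics/b.png',ims[1])
E
```

```text
pics
{'time_s': 0.0, 'q': array([ 1.06438153e+00,  3.51211229e-01,  1.65241716e+00,  5.19332185e-06,
        1.13908007e+00, -8.46167753e-02]), 'dq': array([-1.07254044e-03, -2.08993175e-03, -5.02615222e-05, -1.00199263e-03,
       -9.10880745e-04, -7.09511273e-04]), 'joint_torque': array([-5.60917288e-04, -4.97323287e+01, -2.85251284e+01,  6.98731653e-02,
        2.57543684e-02, -1.22453002e-04]), 'tool_pos': array([0.22499149, 0.50150778, 0.21811776]), 'eef_rot': array([-6.57592387e-01, -3.07166141e+00,  1.67438563e-03]), 'wrist_force': array([0.12645992, 1.24106891, 0.09752662]), 'wrist_torque': array([-0.05148187, -0.01807841, -0.0139832 ]), 'finger_force': 0.0, 'opening': 0.09292953099007688}
{'camera_matrix': array([[487.23972009,   0.        , 283.6829072 ],
       [  0.        , 487.23972009, 213.61077176],
       [  0.        ,   0.        ,   1.        ]]), 'eye': array([1.00767229, 0.50724548, 1.02854927]), 'rotation': array([-1.00269389, -2.60482862,  0.84511075])}
scene battery 0.68 [190. 302.] [ 0.466 -0.011  0.094] [[0.419, -0.071, 0.008], [0.491, 0.02, 0.105]]
scene u
[... 784 characters left out ...]
0.37214694, 0.00510488, 1.24805528]), 'rotation': array([-2.11176759,  2.13355997, -0.16010537])}
top battery 0.6 [263. 305.] [ 0.447 -0.031  0.102] [[0.41, -0.074, 0.036], [0.484, 0.013, 0.106]]
top contact_bar 0.74 [186. 300.] [ 0.643 -0.015  0.067] [[0.637, -0.057, 0.007], [0.667, 0.018, 0.073]]
top spray_can 0.82 [263. 443.] [ 0.44  -0.358  0.159] [[0.417, -0.393, 0.014], [0.466, -0.346, 0.174]]
top phone 0.62 [186. 433.] [ 0.658 -0.385  0.009] [[0.623, -0.457, 0.002], [0.696, -0.315, 0.014]]
top screwdriver 0.82 [275. 167.] [0.432 0.328 0.023] [[0.411, 0.29, 0.001], [0.452, 0.375, 0.029]]
top parts_tray 0.87 [216. 143.] [0.591 0.4   0.006] [[0.529, 0.353, -0.001], [0.648, 0.445, 0.032]]
```

```bash
python3 - <<'E'
from h import *
for n in("scene","top"):
    w=np.load(n+'.npy')
    m=np.load(f'm_{n}_battery.npy')&(abs(w[...,2]-.101)<.006)
    q=w[m][:,:2].astype(np.float32)
    r=cv2.minAreaRect(q*1000);print(n,'battop',r,np.round(w[m].mean(0),4))
    m=np.load(f'm_{n}_contact_bar.npy')&(w[...,2]>.062);q=w[m];print('bar',cv2.minAreaRect((q[:,:2]*1000).astype(np.float32)),np.median(q[:,2]))
    # back panel top & ups region
    z=w[...,2];R=(w[...,0]>.5)&(w[...,0]<.75)&(abs(w[...,1]-.06)<.16)
    for lo,hi in((.070,.08),(.004,.016),(.044,.053),(.004,.08)):
        m=R&(z>lo)&(z<hi);q=(w[m][:,:2]*1000).astype(np.float32)
        print(lo,len(q),cv2.minAreaRect(q) if len(q)>5 else 0)
    R=(w[...,0]>.48)&(w[...,0]<.60)&(abs(w[...,1]+.02)<.02)
im=cv2.imread('pics/b.png');c=im[150:310,180:380];cv2.imwrite('pics/b2.png',cv2.resize(c,None,fx=3.7,fy=3.7))
w=np.load('top.npy')
for c in(285,300,315): print([tuple(np.round(w[r,c,[0,2]]*1000).astype(int)) for r in range(178,250,2)])
im=cv2.imread('pics/a.png');c=im[120:340,180:400];cv2.imwrite('pics/a2.png',cv2.resize(c,None,fx=2.7,fy=2.7))
E
```

```text
scene battop ((450.7851867675781, -27.86254119873047), (94.02454376220703, 69.79035949707031), 77.59439849853516) [ 0.4527 -0.0268  0.1014]
bar ((648.4046630859375, -18.931846618652344), (78.84797668457031, 20.047086715698242), 88.38670349121094) 0.06866065116824771
0.07 491 ((672.2923583984375, 52.900299072265625), (252.05531311035156, 57.269954681396484), 87.13565063476562)
0.004 2377 ((625.033935546875, 59.99761199951172), (319.2187805175781, 249.86111450195312), 89.95793151855469)
0.044 693 ((622.5274658203125, 53.640342712402344), (255.9740447998047, 158.71868896484375), 86.84042358398438)
0.004 7273 ((625.033935546875, 59.99761199951172), (319.2187805175781, 249.86111450195312), 89.95793151855469)
top battop ((449.7868957519531, -30.388320922851562), (89.39938354492188, 70.16964721679688), 78.44263458251953) [ 0.4493 -0.0303  0.1017]
bar ((650.8328247070312, -20.627410888671875), (78.21281433105469, 26.53775405883789), 87.31305694580078) 0.06866006643004496
0.07 432 ((672.297119140625, 52.373634338378906), (248.1045379638672, 58.746829986572266), 87.12928009033203)
0.004 3366 (
[... 2899 characters left out ...]
, (np.int64(612), np.int64(10)), (np.int64(607), np.int64(6)), (np.int64(602), np.int64(4)), (np.int64(596), np.int64(8)), (np.int64(590), np.int64(8)), (np.int64(585), np.int64(10)), (np.int64(579), np.int64(9)), (np.int64(574), np.int64(10)), (np.int64(568), np.int64(9)), (np.int64(563), np.int64(5)), (np.int64(557), np.int64(11)), (np.int64(552), np.int64(6)), (np.int64(547), np.int64(7)), (np.int64(541), np.int64(9)), (np.int64(535), np.int64(12)), (np.int64(532), np.int64(-3)), (np.int64(526), np.int64(2)), (np.int64(521), np.int64(-3)), (np.int64(515), np.int64(-1)), (np.int64(510), np.int64(1)), (np.int64(504), np.int64(0)), (np.int64(499), np.int64(-1)), (np.int64(493), np.int64(0))]
```

View pics/b2.png

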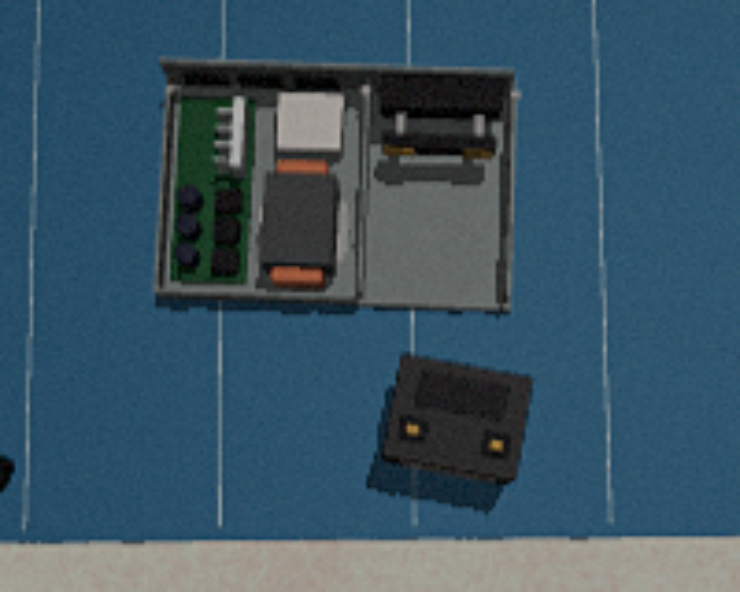

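View pics/a2.png

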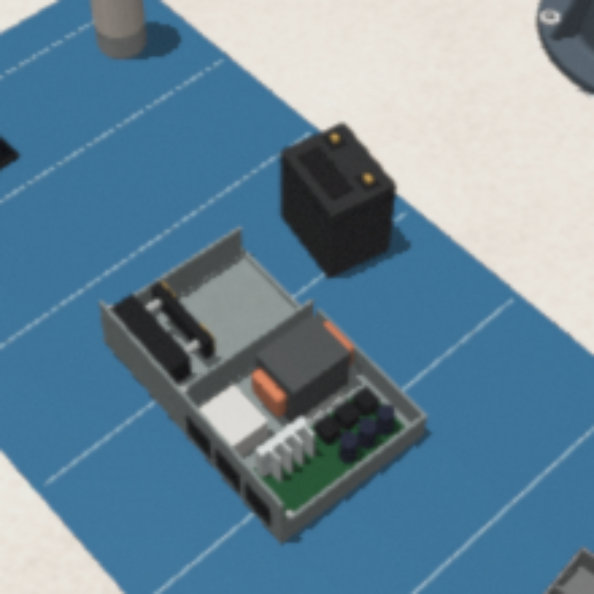

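The top crop shows the UPS turned slightly clockwise, with its bay at right (crop columns 365-510, sill at row ~305). The battery stands below it (centre ~(455,415)), turned further clockwise and shifted right (-y). The scene crop agrees.

>>> step_arm([
  [[-0.2,-0.2,0],0.08,0],
  [[-0.85,-0.79,0],0.5,0],
  [[-0.85,-0.79,0],0.5,0],
  [[-0.85,-0.79,0],0.5,0],
  [[-0.85,-0.79,0],0.5,0],
  [[-0.85,-0.79,0],0.5,0],
  [[-0.85,-0.79,0],0.5,0],
  [[-0.85,-0.79,0],0.5,0],
  [[-0.85,-0.79,0],0.5,0],
  [[-0.85,-0.79,0],0.5,0],
])

```text
time_s: 1.63
tool_pos: [0.3382, 0.2349, 0.2188]
eef_rot: [-1.738, -2.617, -0.001]
wrist_force: [-0.4, 0.2, -0.5]
opening: 0.0934
finger_force: 0.0
```

```bash
cat > g.py <<'E'
# python3 g.py x y z heading_deg(tool y): prints the shift (units) & turn
import sys,numpy as np,cv2
from plant import state
s=state();R=cv2.Rodrigues(np.array(s['eef_rot']))[0];p=np.array(s['tool_pos'])
h=np.degrees(np.arctan2(R[1,1],R[0,1]))
print('t',s['time_s'],'tcp',np.round(p,4),'head',round(h,2),'open',round(s['opening'],4),'F',np.round(s['wrist_force'],1),'ff',s['finger_force'],'q6',round(s['q'][5],2))
a=[float(v) for v in sys.argv[1:]]
if a:
    print('shift',np.round(R.T@(np.array(a[:3])-p)/.25,4))
    if len(a)>3: print('turn',round(np.radians(h-a[3])/1.5,4))
E
python3 g.py 0.45 -0.029 0.2 -11.8
```

```text
t 1.6333 tcp [0.3382 0.2349 0.2188] head 22.84 open 0.0934 F [-0.4  0.2 -0.5] ff 0.0 q6 0.1
shift [-1.1464  0.0025  0.0748]
turn 0.403
```

>>> step_arm([
  [[-0.2,0,0],0.08,0],
  [[-0.99,0,0],0.4,0],
  [[-0.99,0,0],0.4,0],
  [[-0.99,0,0],0.4,0],
  [[-0.99,0,0],0.4,0],
  [[-0.99,0,0],0.4,0],
  [[-0.99,0,0],0.4,0],
  [[-0.99,0,0],0.4,0],
  [[-0.99,0,0],0.4,0],
  [[-0.99,0,0],0.4,0],
])

```text
time_s: 2.47
tool_pos: [0.434, 0.0082, 0.2185]
eef_rot: [-2.43, -1.99, 0.0]
wrist_force: [0.1, 0.3, 0.7]
opening: 0.0933
finger_force: 0.0
```

```bash
python3 g.py 0.45 -0.029 0.066 -11.8
```

```text
t 2.4667 tcp [0.434  0.0082 0.2185] head -11.36 open 0.0933 F [0.1 0.3 0.7] ff 0.0 q6 0.11
shift [-0.1333  0.0923  0.61  ]
turn 0.0051
```

>>> step_arm([
  [[-0.13,0.092,0],0.005,0],
  [[-0.13,0.092,0],0.005,0],
  [[-0.13,0.092,0.1],0.005,0],
  [[-0.13,0.092,0.2],0.005,0],
  [[-0.13,0.092,0.3],0.005,0],
  [[-0.13,0.092,0.4],0.005,0],
  [[-0.13,0.092,0.5],0.005,0],
  [[-0.13,0.092,0.58],0.005,0],
  [[-0.13,0.092,0.61],0.005,0],
  [[-0.13,0.092,0.61],0.005,0],
])

```text
time_s: 3.3
tool_pos: [0.4494, -0.0287, 0.065]
eef_rot: [-2.437, -1.979, 0.003]
wrist_force: [-0.4, 0.3, 0.4]
opening: 0.0931
finger_force: 0.0
```

>>> step_arm([
  [[0,0,0],0,0.1],
  [[0,0,0],0,0.2],
  [[0,0,0],0,0.3],
  [[0,0,0],0,0.4],
  [[0,0,0],0,0.5],
  [[0,0,0],0,0.5],
  [[0,0,0],0,0.5],
  [[0,0,0],0,0.5],
  [[0,0,0],0,0.5],
  [[0,0,0],0,0.5],
])

```text
time_s: 4.13
tool_pos: [0.4507, -0.0299, 0.067]
eef_rot: [2.44, 1.978, 0.001]
wrist_force: [-3.2, 2.0, 8.5]
opening: 0.0702
finger_force: 30.0
```

```bash
python3 g.py; python3 - <<'E'
from h import *
im,w=cloud('top');r=silhouettes('top','battery')
for x in r[:1]:
    m=x['mask']&(abs(w[...,2]-.101)<.006);q=w[m]
    print(m.sum(),cv2.minAreaRect((q[:,:2]*1000).astype(np.float32)))
E
```

```text
t 4.1333 tcp [ 0.4507 -0.0299  0.067 ] head -11.94 open 0.0702 F [-3.2  2.   8.5] ff 29.973642826080322 q6 0.04
```

```bash
python3 g.py 0.495 -0.0118 0.067 -2.8
```

```text
t 4.2333 tcp [ 0.4507 -0.0299  0.067 ] head -11.94 open 0.0695 F [-2.5  1.6  8.3] ff 29.97381627559662 q6 0.04
shift [1.074e-01 1.583e-01 1.000e-04]
turn -0.1064
```

>>> step_arm([
  [[0,0,-0.02],0,0.5],
  [[0.02,0.03,-0.02],-0.02,0.5],
  [[0.04,0.06,-0.02],-0.04,0.5],
  [[0.06,0.09,-0.02],-0.06,0.5],
  [[0.08,0.12,-0.02],-0.08,0.5],
  [[0.107,0.15,-0.02],-0.106,0.5],
  [[0.107,0.158,-0.02],-0.106,0.5],
  [[0.107,0.158,-0.01],-0.106,0.5],
  [[0.107,0.158,0],-0.106,0.5],
  [[0.107,0.158,0],-0.106,0.5],
])

```text
time_s: 5.07
tool_pos: [0.4946, -0.0118, 0.0666]
eef_rot: [2.276, 2.165, 0.0]
wrist_force: [-1.8, 3.3, 4.6]
opening: 0.0702
finger_force: 30.0
```

```bash
python3 g.py; python3 - <<'E'
from h import *
im,w=cloud('scene');r=silhouettes('scene','battery')
print(len(r))
m=r[0]['mask'] if r else np.zeros((420,560),bool)
q=w[m&(abs(w[...,2]-.101)<.006)];print(len(q),cv2.minAreaRect((q[:,:2]*1000).astype(np.float32)) if len(q)>5 else 0)
# battery front face points & sill
for n in('scene',):
    R=(w[...,0]>.5)&(w[...,0]<.6)&(w[...,2]>.003)&(w[...,2]<.06)&(abs(w[...,1]+.012)<.045)
cv2.imwrite('pics/c.png',cv2.resize(im[120:290,220:400],None,fx=3.3,fy=3.3))
E
```

```text
t 5.0667 tcp [ 0.4946 -0.0118  0.0666] head -2.86 open 0.0702 F [-1.8  3.3  4.6] ff 29.983680546283722 q6 -0.07
1
484 ((493.8519592285156, 1.7413139343261719), (69.31449890136719, 72.1865234375), 86.6270523071289)
```

View pics/c.png

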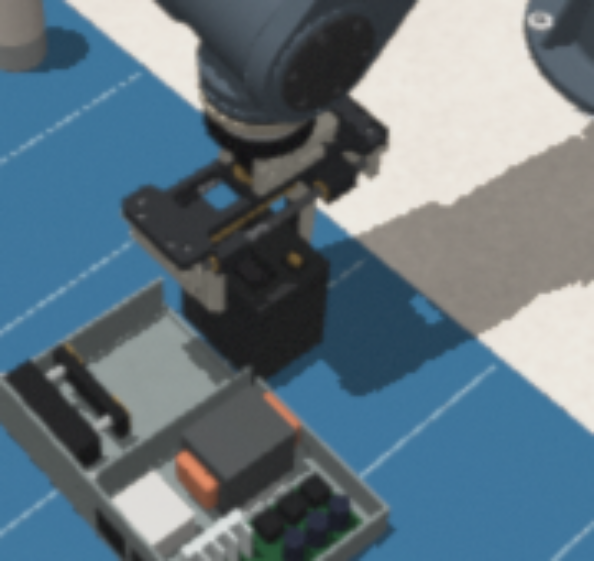

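The picture shows the gripper holding the battery upright and square at the sill (battery's bottom edge at about (265,375) beside the bay mouth). Next I release and go behind it.

>>> step_arm([
  [[0,0,0],0,0.3],
  [[0,0,0],0,0.1],
  [[0,0,0],0,0],
  [[0,0,0],0,0],
  [[0,0,-0.05],0,0],
  [[0,0,-0.15],0,0],
  [[0,0,-0.3],0,0],
  [[0,0,-0.34],0,0],
  [[0,0,-0.34],0,0],
  [[0,0,-0.34],0,0],
])

```text
time_s: 6.0
tool_pos: [0.4945, -0.012, 0.1509]
eef_rot: [2.275, 2.165, 0.001]
wrist_force: [0.9, -0.3, -0.1]
opening: 0.0929
finger_force: 0.0
```

>>> step_arm([
  [[0,-0.1,0],-0.08,0.5],
  [[0,-0.25,0],-0.16,1],
  [[0,-0.4,0],-0.25,1],
  [[0,-0.5,0],-0.33,1],
  [[0,-0.55,0],-0.41,1],
  [[0,-0.55,0],-0.5,1],
  [[0,-0.55,0],-0.58,1],
  [[0,-0.55,0],-0.66,1],
  [[0,-0.55,0],-0.75,1],
  [[0,-0.55,0],-0.83,1],
])

```text
time_s: 6.83
tool_pos: [0.3563, -0.005, 0.1497]
eef_rot: [-0.584, -3.084, 0.0]
wrist_force: [0.0, 0.2, -0.4]
opening: 0.0306
finger_force: 0.0
```

```bash
python3 g.py 0.42 -0.009 0.087 87.2; python3 - <<'E'
from h import *
for n in("scene","top"):
    im,w=cloud(n)
    for o in('battery','ups','contact_bar'):
        r=silhouettes(n,o)
        if not r: print(n,o,'none');continue
        m=r[0]['mask']; z=w[...,2]
        if o=='battery': m=m&(abs(z-.101)<.006)
        elif o=='ups': m=m&(z>.07)&(z<.08)
        else: m=m&(z>.062)
        q=w[m]
        if len(q)>5: print(n,o,len(q),cv2.minAreaRect((q[:,:2]*1000).astype(np.float32)))
    cv2.imwrite(f'pics/d_{n}.png',cv2.resize(im[150:310,200:400],None,fx=3.7,fy=3.7))
    if n=='top':
        for c in (278,290,302,314): print(np.round(w[208:262:2,c,[0,2]]*1000).astype(int).tolist())
E
```

```text
t 6.8333 tcp [ 0.3563 -0.005   0.1497] head 68.56 open 0.0306 F [ 0.   0.2 -0.4] ff 0.0 q6 -1.34
shift [-0.2437  0.0785  0.25  ]
turn -0.2169
scene battery 874 ((493.58758544921875, -9.486122131347656), (92.52593231201172, 72.25322723388672), 88.4605712890625)
scene ups none
top battery 998 ((494.2778625488281, -12.538299560546875), (89.6283950805664, 70.59376525878906), 89.15440368652344)
top ups 427 ((635.306396484375, 50.745033264160156), (242.88070678710938, 131.5432891845703), 87.4464340209961)
top contact_bar 145 ((647.697998046875, -20.151817321777344), (23.74203109741211, 78.04115295410156), 2.031839370727539)
[[595, 47], [590, 48], [585, 43], [581, 35], [577, 28], [573, 18], [569, 12], [564, 7], [559, 7], [552, 13], [548, 7], [542, 12], [538, 2], [520, 98], [514, 104], [510, 100], [505, 100], [499, 101], [494, 101], [490, 101], [485, 101], [479, 104], [475, 99], [469, 104], [465, 101], [460, 94], [462, 1]]
[[603, 5], [596, 10], [592, 4], [585, 10], [580, 8], [575, 7], [569, 7], [564, 7], [558, 10], [553, 8], [547, 8], [529, 102], [524, 100], [519, 99], [513, 106], [509, 103], [504, 103], [499, 102], [494, 102], [489, 104], [484, 101], [479, 106], [474, 100], [469, 101], [464, 102], [460, 100], [459, 40]]
[[602, 6], [596, 9], [591, 7], [585, 8], [580, 6], [574, 7], [569, 5], [564, 6], [559, 2], [552, 8], [547, 6], [541, 13], [524, 100], [518, 104], [513, 104], [509, 102], [503, 106], [499, 101], [494, 103], [489, 104], [484, 100], [479, 101], [-9223372036854775808, -9223372036854775808], [469, 99], [464, 104], [459, 103], [457, 60]]
[[602, 5], [596, 6], [590, 11], [585, 7], [580, 5], [574, 9], [569, 7], [563, 6], [557, 9], [552, 8], [546, 10], [541, 7], [523, 102], [518, 103], [513, 101], [508, 102], [503, 101], [499, 101], [504, 6], [499, -3], [493, 3], [488, -1], [483, -2], [478, -5], [472, 3], [467, -1], [461, -2]]<stdin>:15: RuntimeWarning: invalid value encountered in cast
```

View pics/d_top.png

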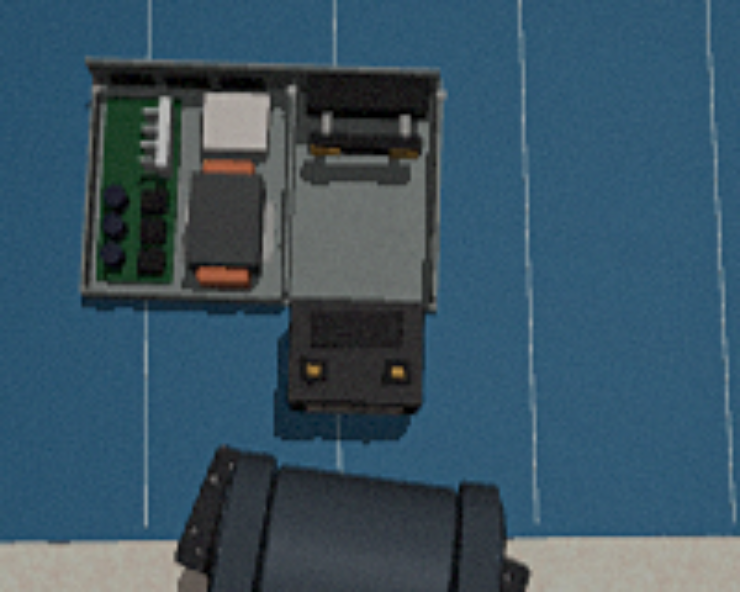

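The picture shows the battery standing against the sill (crop columns 289-425, front edge row 303) and the arm parked behind it. I'll check the bay's cheeks for lateral alignment numerically while going into place.

```bash
python3 - <<'E'
from h import *
for n in('top','scene'):
    im,w=cloud(n);z=w[...,2];t=np.radians(-2.8)
    o=np.array([.535,-.0138]);ux=np.array([np.cos(t),np.sin(t)]);uy=np.array([-np.sin(t),np.cos(t)])
    d=w[...,:2]-o;X=d@ux*1000;Y=d@uy*1000
    for a,b in((15,40),(40,70),(70,95)):
        s=(X>a)&(X<b)&(z>.042)&(z<.054)
        for l,h in((-70,-40),(40,68)):
            y=Y[s&(Y>l)&(Y<h)]; print(n,a,l,len(y),np.round(np.percentile(y,[3,20,50,80,97]),1) if len(y) else '')
    s=(abs(z-.101)<.006)&(X<0)&(X>-90)&(abs(Y)<60)
    for a in(-70,-55,-40,-25,-12):
        y=Y[s&(abs(X-a)<6)];print('bat',a,np.round([y.min(),y.max()],1),len(y))
    for l in(-35,-20,0,20,35):
        x=X[s&(abs(Y-l)<6)];print('batx',l,np.round([x.min(),x.max()],1) if len(x) else '')
E
```

```text
top 15 -70 10 [-54.2 -54.1 -53.9 -53.8 -53.6]
top 15 40 7 [50.2 50.2 50.5 50.8 50.9]
top 40 -70 18 [-56.  -55.6 -53.7 -53.1 -52.9]
top 40 40 17 [48.9 49.1 49.7 51.7 51.9]
top 70 -70 13 [-55.4 -55.1 -54.9 -53.  -52.9]
top 70 40 10 [49.8 50.  50.2 50.6 50.7]
bat -70 [-43.7  42.8] 176
bat -55 [-43.3  43.6] 166
bat -40 [-45.3  44.1] 179
bat -25 [-45.1  44.7] 177
bat -12 [-44.8  44.9] 168
batx -35 [-76.6  -7. ]
batx -20 [-75.3  -7.4]
batx 0 [-76.   -8.4]
batx 20 [-76.6  -6.3]
batx 35 [-76.9  -7.1]
scene 15 -70 23 [-55.9 -54.1 -53.1 -51.8 -51.2]
scene 15 40 23 [49.3 50.8 52.6 53.6 54.4]
scene 40 -70 27 [-55.6 -53.2 -52.1 -51.3 -50.6]
scene 40 40 31 [49.8 51.1 52.4 53.7 54.3]
scene 70 -70 24 [-55.4 -53.5 -52.7 -51.5 -50.6]
scene 70 40 25 [49.4 51.1 52.7 53.9 54.4]
bat -70 [-43.4  47.6] 135
bat -55 [-43.3  47.1] 144
bat -40 [-45.1  46.5] 143
bat -25 [-43.4  46.5] 141
bat -12 [-43.1  46.9] 169
batx -35 [-76.6  -5.1]
batx -20 [-76.6  -6. ]
batx 0 [-77.   -5.8]
batx 20 [-76.8  -6.8]
batx 35 [-77.9  -6.2]
```

>>> step_arm([
  [[0,0,0.1],-0.08,1],
  [[-0.1,0.03,0.2],-0.16,1],
  [[-0.2,0.06,0.25],-0.217,1],
  [[-0.244,0.078,0.25],-0.217,1],
  [[-0.244,0.078,0.25],-0.217,1],
  [[-0.244,0.078,0.25],-0.217,1],
  [[-0.244,0.078,0.25],-0.217,1],
  [[-0.244,0.078,0.25],-0.217,1],
  [[-0.244,0.078,0.25],-0.217,1],
  [[-0.244,0.078,0.25],-0.217,1],
])

```text
time_s: 8.17
tool_pos: [0.4208, -0.0096, 0.089]
eef_rot: [0.086, 3.14, -0.0]
wrist_force: [-0.0, -0.9, 0.2]
opening: 0.0005
finger_force: 0.0
```

```bash
python3 g.py 0.48 -0.0115 0.092 87.2
```

```text
t 8.1667 tcp [ 0.4208 -0.0096  0.089 ] head 86.85 open 0.0005 F [-0.  -0.9  0.2] ff 0.0 q6 -1.65
shift [-0.2368  0.0055 -0.0119]
turn -0.0041
```

>>> step_arm([
  [[-0.04,0.001,0],0,1],
  [[-0.08,0.002,0],0,1],
  [[-0.1,0.003,0],0,1],
  [[-0.12,0.004,0],0,1],
  [[-0.135,0.004,-0.002],0,1],
  [[-0.15,0.004,-0.004],0,1],
  [[-0.165,0.005,-0.007],0,1],
  [[-0.18,0.005,-0.01],0,1],
  [[-0.19,0.005,-0.012],0,1],
  [[-0.2,0.005,-0.015],0,1],
])

```text
time_s: 9.0
tool_pos: [0.4706, -0.011, 0.0923]
eef_rot: [-0.086, -3.138, -0.0]
wrist_force: [-5.2, 0.5, 6.5]
opening: 0.0005
finger_force: 3.3
```

```bash
python3 g.py 0.51 -0.0125 0.108 87.2;  python3 - <<'E'
from h import *
im,w=cloud('scene')
cv2.imwrite('pics/e.png',cv2.resize(im[120:290,220:400],None,fx=3.3,fy=3.3))
E
```

```text
t 9.0 tcp [ 0.4706 -0.011   0.0923] head 86.86 open 0.0005 F [-5.2  0.5  6.5] ff 3.3467956612003036 q6 -1.64
shift [-0.1576  0.0026 -0.0631]
turn -0.0039
```

View pics/e.png

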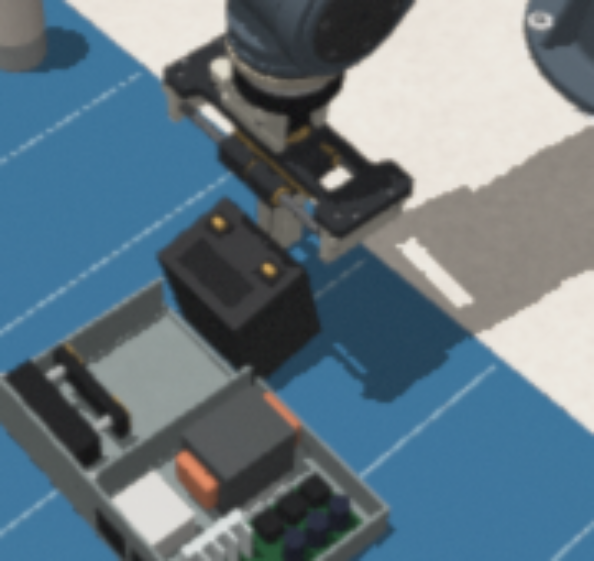

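The battery is tipping evenly over the sill (front bottom edge at about (255,375)), with the finger behind its upper back. I continue, rising with it.

>>> step_arm([
  [[-0.02,0.001,-0.01],0,1],
  [[-0.04,0.001,-0.02],0,1],
  [[-0.06,0.001,-0.03],0,1],
  [[-0.08,0.001,-0.04],0,1],
  [[-0.1,0.002,-0.05],0,1],
  [[-0.12,0.002,-0.055],0,1],
  [[-0.14,0.002,-0.06],0,1],
  [[-0.15,0.002,-0.06],0,1],
  [[-0.16,0.003,-0.06],0,1],
  [[-0.16,0.003,-0.06],0,1],
])

```text
time_s: 9.88
tool_pos: [0.5116, -0.0126, 0.1075]
eef_rot: [0.086, 3.14, -0.0]
wrist_force: [-0.4, -0.6, 1.7]
opening: 0.0004
finger_force: 0.6
```

```bash
python3 g.py;  python3 - <<'E'
from h import *
im,w=cloud('scene')
cv2.imwrite('pics/f.png',cv2.resize(im[120:290,220:400],None,fx=3.3,fy=3.3))
E
```

```text
t 9.8833 tcp [ 0.5116 -0.0126  0.1075] head 86.86 open 0.0004 F [-0.4 -0.6  1.7] ff 0.6241347486502491 q6 -1.63
```

View pics/f.png

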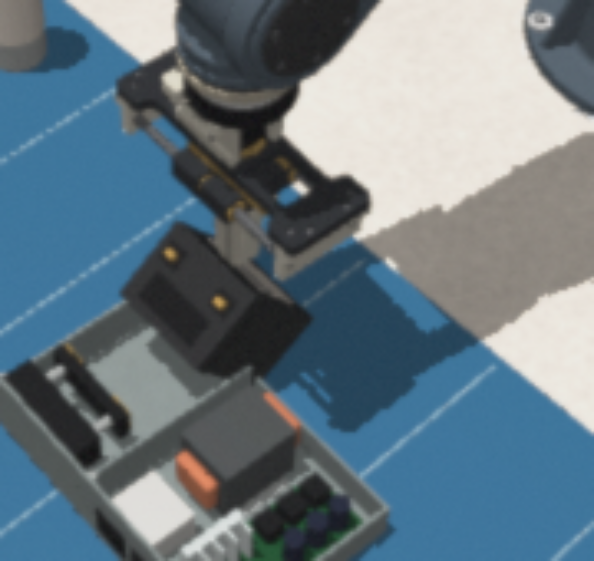

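The battery is tilted about 35-40°, near balance, still square. A bit more.

>>> step_arm([
  [[-0.02,0,0],0,1],
  [[-0.04,0,0],0,1],
  [[-0.06,0.001,0],0,1],
  [[-0.08,0.001,0],0,1],
  [[-0.1,0.001,0],0,1],
  [[-0.12,0.001,0],0,1],
  [[-0.12,0.001,0],0,1],
  [[-0.12,0.001,0],0,1],
  [[-0.12,0.001,0],0,1],
  [[-0.12,0.001,0],0,1],
])

```text
time_s: 10.77
tool_pos: [0.5408, -0.0139, 0.1073]
eef_rot: [-0.086, -3.14, -0.0]
wrist_force: [-0.1, -0.4, 0.4]
opening: 0.0003
finger_force: 0.0
```

```bash
python3 g.py;  python3 - <<'E'
from h import *
im,w=cloud('scene')
cv2.imwrite('pics/g.png',cv2.resize(im[120:290,220:400],None,fx=3.3,fy=3.3))
E
```

```text
t 10.7667 tcp [ 0.5408 -0.0139  0.1073] head 86.86 open 0.0003 F [-0.1 -0.4  0.4] ff 0.0 q6 -1.63
```

View pics/g.png

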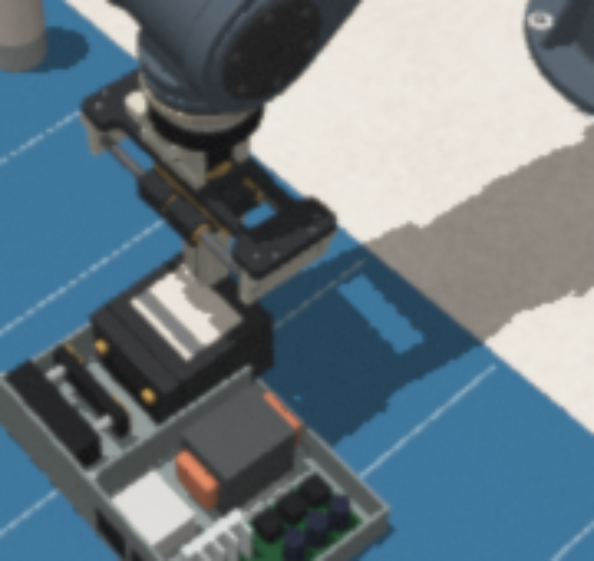

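The battery now lies on its side, label up, on the lip with its terminals facing the contacts (about (125,370)). I back off and measure it.

>>> step_arm([
  [[0.1,0,-0.05],0,1],
  [[0.2,0,-0.05],0,1],
  [[0.3,0,-0.05],0,1],
  [[0.4,-0.005,-0.05],0,1],
  [[0.5,-0.01,-0.05],0,1],
  [[0.5,-0.01,-0.05],0,1],
  [[0.5,-0.01,-0.05],0,1],
  [[0.5,-0.01,-0.05],0,1],
  [[0.5,-0.01,-0.05],0,1],
  [[0.5,-0.01,-0.05],0,1],
])

```text
time_s: 11.65
tool_pos: [0.4169, -0.0097, 0.1199]
eef_rot: [0.086, 3.14, -0.0]
wrist_force: [1.4, 1.0, -0.0]
opening: 0.0005
finger_force: 0.0
```

```bash
cat > m.py <<'E'
from h import *
t=np.radians(-2.8);o=np.array([.535,-.0138]);ux=np.array([np.cos(t),np.sin(t)]);uy=np.array([-np.sin(t),np.cos(t)])
for n in('top','scene'):
    im,w=cloud(n);z=w[...,2];d=w[...,:2]-o;X=d@ux*1000;Y=d@uy*1000
    s=(z>.058)&(z<.105)&(X>-45)&(X<92)&(abs(Y)<49)
    s=cv2.morphologyEx(s.astype(np.uint8),cv2.MORPH_OPEN,np.ones((3,3)))>0
    A=np.c_[X[s],Y[s],np.ones(s.sum())];c=np.linalg.lstsq(A,z[s]*1000,rcond=None)[0]
    print(n,s.sum(),'plane slope x,y',np.round(c[:2],3),'z at X=0',round(c[2],1), 'rect',cv2.minAreaRect(np.c_[X[s],Y[s]].astype(np.float32)))
    for l in(-35,-15,0,15,35):
        x=X[s&(abs(Y-l)<7)]; print(l,np.round([x.min(),x.max()],1) if len(x) else '',end=' ')
    for l in(5,30,55):
        y=Y[s&(abs(X-l)<7)]; print('Y@',l,np.round([y.min(),y.max()],1) if len(y) else '',end=' ')
    b=(z>.06)&(z<.075)&(X>95)&(X<125)&(abs(Y)<42)
    print('\nbar',b.sum(),np.round(np.percentile(X[b],[2,50,98]),1) if b.any() else '')
    b=(z>.068)&(z<.08)&(X>130)&(Y>-60)&(Y<205)
    print('panel',b.sum(),np.polyfit(Y[b],X[b],1) if b.any() else '')
E
python3 m.py; python3 g.py
```

```text
top 1423 plane slope x,y [-0.037  0.002] z at X=0 81.5 rect ((29.524288177490234, -0.000518798828125), (89.92618560791016, 105.56793212890625), 89.897216796875)
-35 [-22.6  79.3] -15 [-23.3  78.7] 0 [-22.4  78.3] 15 [-23.   77.9] 35 [-23.2  82.4] Y@ 5 [-44.9  44. ] Y@ 30 [-44.7  45. ] Y@ 55 [-43.9  43.3] 
bar 155 [103.2 109.1 120.5]
panel 485 [7.29336770e-02 1.48598244e+02]
scene 1547 plane slope x,y [-0.086 -0.058] z at X=0 81.9 rect ((28.550228118896484, 1.1937942504882812), (103.62660217285156, 94.15616607666016), 0.6454870104789734)
-35 [-22.6  79.9] -15 [-21.8  79.3] 0 [-20.6  79. ] 15 [-21.7  79.5] 35 [-21.  79.] Y@ 5 [-44.7  47.4] Y@ 30 [-45.9  47.5] Y@ 55 [-42.6  47.6] 
bar 174 [103.6 111.  120. ]
panel 555 [7.71374809e-02 1.48337513e+02]
t 11.75 tcp [ 0.4165 -0.0096  0.1198] head 86.86 open 0.0005 F [-0.4 -0.6  0.3] ff 0.0 q6 -1.65
```

>>> step_arm([
  [[0,0,0.1],0,1],
  [[0,0,0.2],0,1],
  [[0,0,0.28],0,1],
  [[-0.1,0.002,0.28],0,1],
  [[-0.2,0.004,0.28],0,1],
  [[-0.26,0.005,0.28],0,1],
  [[-0.28,0.005,0.28],0,1],
  [[-0.29,0.005,0.28],0,1],
  [[-0.29,0.005,0.28],0,1],
  [[-0.29,0.005,0.28],0,1],
])

```text
time_s: 12.58
tool_pos: [0.4876, -0.0122, 0.0498]
eef_rot: [-0.086, -3.14, -0.0]
wrist_force: [-1.1, 0.4, -0.6]
opening: 0.0001
finger_force: 0.0
```

>>> step_arm([
  [[-0.01,0,0],0,1],
  [[-0.02,0,0],0,1],
  [[-0.03,0,0],0,1],
  [[-0.04,0,0],0,1],
  [[-0.05,0.001,0],0,1],
  [[-0.06,0.001,0],0,1],
  [[-0.07,0.001,0],0,1],
  [[-0.08,0.001,0],0,1],
  [[-0.08,0.001,0],0,1],
  [[-0.08,0.001,0],0,1],
])

```text
time_s: 13.42
tool_pos: [0.508, -0.0131, 0.0496]
eef_rot: [-0.086, -3.139, -0.0]
wrist_force: [-3.4, 0.2, -0.6]
opening: 0.0005
finger_force: 1.6
```

```bash
python3 g.py; python3 m.py
```

```text
t 13.4167 tcp [ 0.508  -0.0131  0.0496] head 86.86 open 0.0005 F [-3.4  0.2 -0.6] ff 1.560408697114326 q6 -1.63
top 225 plane slope x,y [-0.091  0.004] z at X=0 84.7 rect ((75.2449722290039, 0.362335205078125), (88.308349609375, 18.697948455810547), 88.0324935913086)
-35 [64.7 82.2] -15 [65.2 83.9] 0 [66.1 84. ] 15 [68.5 82.9] 35 [68.8 82.3] Y@ 5  Y@ 30  Y@ 55  
bar 161 [103.3 108.8 122.2]
panel 479 [7.28543480e-02 1.48834172e+02]
scene 1601 plane slope x,y [-0.085 -0.059] z at X=0 82.0 rect ((24.728164672851562, 1.62188720703125), (118.2127685546875, 92.47624969482422), 0.3809848427772522)
-35 [-16.5  84.1] -15 [-21.4  83.8] 0 [-21.2  83. ] 15 [-34.5  83.6] 35 [-17.9  83.5] Y@ 5 [-43.1  47.7] Y@ 30 [-43.4  46.9] Y@ 55 [-44.1  47.5] 
bar 175 [103.5 110.9 120.6]
panel 542 [7.65661572e-02 1.48298061e+02]
```

>>> step_arm([
  [[-0.008,0,0],0,1],
  [[-0.016,0,0],0,1],
  [[-0.024,0,0],0,1],
  [[-0.032,0,0],0,1],
  [[-0.04,0.001,0],0,1],
  [[-0.048,0.001,0],0,1],
  [[-0.056,0.001,0],0,1],
  [[-0.064,0.001,0],0,1],
  [[-0.064,0.001,0],0,1],
  [[-0.064,0.001,0],0,1],
])

```text
time_s: 14.35
tool_pos: [0.5245, -0.0138, 0.0498]
eef_rot: [-0.086, -3.14, 0.0]
wrist_force: [-3.9, -0.1, -1.8]
opening: 0.0005
finger_force: 1.8
```

```bash
python3 g.py; python3 m.py|grep -A3 scene
```

```text
t 14.35 tcp [ 0.5245 -0.0138  0.0498] head 86.86 open 0.0005 F [-3.9 -0.1 -1.8] ff 1.7566714871281874 q6 -1.63
scene 1400 plane slope x,y [-0.054 -0.057] z at X=0 81.9 rect ((36.91571807861328, 2.09112548828125), (93.24932098388672, 110.67167663574219), 89.13633728027344)
-35 [-1.7 90.9] -15 [-3.7 91.2] 0 [-4.6 91.1] 15 [-18.3  91.3] 35 [-2.8 91.4] Y@ 5 [-44.1  47.8] Y@ 30 [-43.4  48.9] Y@ 55 [-43.   47.8] 
bar 241 [ 97.5 110.5 118.4]
panel 550 [7.41299117e-02 1.48423848e+02]
```

>>> step_arm([
  [[-0.004,0,0],0,1],
  [[-0.008,0,0],0,1],
  [[-0.012,0,0],0,1],
  [[-0.016,0,0],0,1],
  [[-0.02,0,0],0,1],
  [[-0.02,0,0.004],0,1],
  [[-0.02,0,0.008],0,1],
  [[-0.024,0,0.012],0,1],
  [[-0.024,0,0.016],0,1],
  [[-0.024,0,0.02],0,1],
])

```text
time_s: 15.28
tool_pos: [0.5287, -0.0139, 0.0452]
eef_rot: [-0.086, -3.136, -0.0]
wrist_force: [-16.1, 1.5, 13.7]
opening: 0.0003
finger_force: 8.3
```

```bash
python3 g.py; python3 m.py|grep -A3 scene
```

```text
t 15.2833 tcp [ 0.5287 -0.0139  0.0452] head 86.87 open 0.0003 F [-16.1   1.5  13.7] ff 8.337299600243568 q6 -1.63
scene 1335 plane slope x,y [-0.041 -0.058] z at X=0 81.4 rect ((39.96500778198242, 1.3244438171386719), (94.41871643066406, 103.62353515625), 89.31344604492188)
-35 [ 4.1 90.7] -15 [ 4.8 91.3] 0 [-0.1 91.7] 15 [-11.7  91.9] 35 [ 3.6 91.9] Y@ 5 [-44.1  48.7] Y@ 30 [-43.6  48.7] Y@ 55 [-46.   47.2] 
bar 241 [ 98.3 113.6 121.1]
panel 564 [7.58261214e-02 1.48488038e+02]
```

>>> step_arm([
  [[0,0,-0.008],0,1],
  [[0,0,-0.014],0,1],
  [[-0.003,0,-0.014],0,1],
  [[-0.006,0,-0.014],0,1],
  [[-0.006,0,-0.014],0,1],
  [[-0.006,0,-0.014],0,1],
  [[-0.006,0,-0.014],0,1],
  [[-0.006,0,-0.014],0,1],
  [[-0.006,0,-0.014],0,1],
  [[-0.006,0,-0.014],0,1],
])

```text
time_s: 16.22
tool_pos: [0.531, -0.0141, 0.0479]
eef_rot: [-0.086, -3.138, -0.0]
wrist_force: [-5.9, 1.0, -3.9]
opening: 0.0005
finger_force: 3.1
```

```bash
python3 g.py; python3 m.py|grep -A3 scene
```

```text
t 16.2167 tcp [ 0.531  -0.0141  0.0479] head 86.86 open 0.0005 F [-5.9  1.  -3.9] ff 3.1141757303339546 q6 -1.63
scene 1312 plane slope x,y [-0.044 -0.064] z at X=0 82.1 rect ((40.88253402709961, 1.5783882141113281), (93.67365264892578, 102.74032592773438), 89.37911224365234)
-35 [ 6.  91.6] -15 [ 2.  91.7] 0 [ 1.3 90.8] 15 [-10.3  91.6] 35 [ 5.8 91.4] Y@ 5 [-43.8  48.4] Y@ 30 [-41.9  48.1] Y@ 55 [-42.2  47.3] 
bar 242 [ 99.2 116.5 123.5]
panel 556 [7.65065301e-02 1.48365866e+02]
```

>>> step_arm([
  [[-0.004,0,0],0,1],
  [[-0.004,0,0],0,1],
  [[-0.004,0,0.004],0,1],
  [[-0.004,0,0.008],0,1],
  [[-0.004,0,0.012],0,1],
  [[-0.004,0,0.016],0,1],
  [[-0.004,0,0.02],0,1],
  [[-0.004,0,0.024],0,1],
  [[-0.004,0,0.028],0,1],
  [[-0.004,0,0.028],0,1],
])

```text
time_s: 17.15
tool_pos: [0.5314, -0.0141, 0.0416]
eef_rot: [-0.086, -3.137, -0.0]
wrist_force: [-13.7, 0.9, 9.2]
opening: 0.0002
finger_force: 7.1
```

```bash
python3 g.py; python3 m.py|grep -A3 scene
```

```text
t 17.15 tcp [ 0.5314 -0.0141  0.0416] head 86.87 open 0.0002 F [-13.7   0.9   9.2] ff 7.1257710456848145 q6 -1.63
scene 1279 plane slope x,y [-0.037 -0.06 ] z at X=0 81.2 rect ((42.13105010986328, 1.468780517578125), (94.35028076171875, 99.15271759033203), 89.79080200195312)
-35 [ 6.5 90.8] -15 [ 7.5 91.6] 0 [ 1.9 91.6] 15 [-7.4 91.8] 35 [ 6.1 91.6] Y@ 5 [-43.6  47.2] Y@ 30 [-43.6  48. ] Y@ 55 [-44.   47.4] 
bar 250 [ 97.3 116.  123.6]
panel 558 [7.59100419e-02 1.48444608e+02]
```

```bash
cat > z.py <<'E'
from h import *
t=np.radians(-2.8);o=np.array([.535,-.0138]);ux=np.array([np.cos(t),np.sin(t)]);uy=np.array([-np.sin(t),np.cos(t)])
for n in('top','scene'):
    im,w=cloud(n);z=w[...,2]*1000;d=w[...,:2]-o;X=d@ux*1000;Y=d@uy*1000
    for a in(-35,-22,22,38):
        print(n,a,[ (round(float(z[q].mean()),1),int(q.sum())) for b in(12,30,50,70,85,97) for q in [(abs(X-b)<6)&(abs(Y-a)<8)&(z>60)&(z<95)] if q.sum()>3])
    b=(z>60)&(z<75)&(X>95)&(X<128)&(abs(Y)<42); print('bar',np.round(np.percentile(X[b],[2,50,98]),1))
E
python3 z.py
python3 - <<'E'
from h import *
im,w=cloud('scene')
cv2.imwrite('pics/i.png',cv2.resize(im[150:270,220:380],None,fx=4.5,fy=4.5))
E
```

```text
top -35 [(77.1, 27)]
top -22 [(77.7, 25)]
top 22 [(78.1, 14)]
top 38 [(77.9, 13)]
bar [ 96.8 116.7 124.1]
scene -35 [(81.9, 23), (81.2, 26), (80.4, 25), (79.2, 25), (78.3, 26), (77.1, 29)]
scene -22 [(81.8, 24), (81.8, 24), (80.4, 27), (79.5, 29), (77.9, 26), (77.5, 27)]
scene 22 [(81.6, 28), (81.4, 25), (80.0, 27), (80.0, 30), (77.8, 26), (77.3, 27)]
scene 38 [(79.7, 32), (78.9, 37), (77.4, 39), (77.7, 34), (77.6, 37), (75.5, 38)]
bar [100.7 116.6 124.1]
```

View pics/i.png

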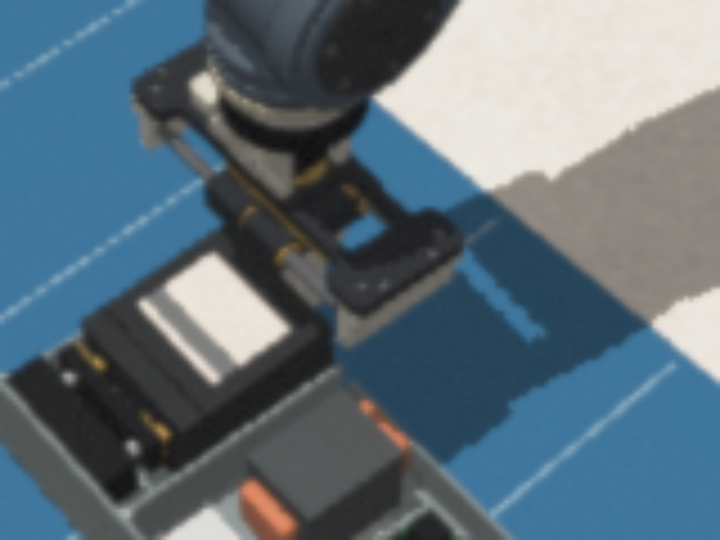

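The battery is at the contacts (bar at about (110,400)) but its base still sits on the lip (82 mm near end versus 77 mm far end). I relieve the down force, then go slightly further forward.

>>> step_arm([
  [[0,0,-0.008],0,1],
  [[0,0,-0.016],0,1],
  [[0,0,-0.02],0,1],
  [[-0.002,0,-0.02],0,1],
  [[-0.004,0,-0.02],0,1],
  [[-0.005,0,-0.02],0,1],
  [[-0.005,0,-0.02],0,1],
  [[-0.005,0,-0.02],0,1],
  [[-0.005,0,-0.016],0,1],
  [[-0.005,0,-0.012],0,1],
])

```text
time_s: 18.23
tool_pos: [0.5326, -0.0142, 0.0442]
eef_rot: [-0.086, -3.136, -0.0]
wrist_force: [-14.5, 0.6, 12.3]
opening: 0.0004
finger_force: 7.7
```

```bash
python3 g.py; python3 z.py
```

```text
t 18.2333 tcp [ 0.5326 -0.0142  0.0442] head 86.87 open 0.0004 F [-14.5   0.6  12.3] ff 7.703716456890106 q6 -1.63
top -35 [(78.2, 20)]
top -22 [(77.4, 19)]
top 22 [(78.1, 8)]
top 38 [(77.7, 6)]
bar [102.  118.  124.9]
scene -35 [(81.2, 23), (80.8, 29), (79.8, 26), (78.5, 28), (78.5, 24), (77.6, 29)]
scene -22 [(81.6, 22), (81.3, 26), (80.4, 29), (79.4, 29), (78.1, 35), (77.5, 29)]
scene 22 [(81.9, 27), (81.6, 29), (80.4, 31), (79.7, 29), (78.5, 30), (77.6, 29)]
scene 38 [(79.3, 32), (79.1, 34), (77.1, 40), (76.6, 40), (76.0, 40), (75.2, 40)]
bar [ 99.1 117.2 124.9]
```

>>> step_arm([
  [[0,0,-0.006],0,1],
  [[0,0,-0.01],0,1],
  [[-0.002,0,-0.01],0,1],
  [[-0.004,0,-0.01],0,1],
  [[-0.005,0,-0.01],0,1],
  [[-0.005,0,-0.01],0,1],
  [[-0.005,0,-0.008],0,1],
  [[-0.005,0,-0.005],0,1],
  [[-0.005,0,-0.002],0,1],
  [[-0.005,0,0.002],0,1],
])

```text
time_s: 19.17
tool_pos: [0.533, -0.0142, 0.043]
eef_rot: [-0.086, -3.135, -0.001]
wrist_force: [-11.4, 0.2, -2.7]
opening: 0.0005
finger_force: 6.0
```

```bash
python3 g.py; python3 z.py
```

```text
t 19.1667 tcp [ 0.533  -0.0142  0.043 ] head 86.87 open 0.0005 F [-11.4   0.2  -2.7] ff 6.008922681212425 q6 -1.63
top -35 [(78.3, 20)]
top -22 [(77.5, 17)]
top 22 [(77.7, 7)]
top 38 [(79.5, 4)]
bar [101.9 118.3 125. ]
scene -35 [(79.6, 23), (78.9, 29), (78.3, 23), (77.6, 22), (78.3, 26), (77.6, 29)]
scene -22 [(79.1, 25), (79.5, 27), (79.0, 23), (78.7, 23), (77.7, 26), (77.9, 29)]
scene 22 [(79.2, 23), (79.8, 28), (79.5, 25), (78.8, 25), (77.4, 29), (77.8, 29)]
scene 38 [(77.0, 30), (77.4, 37), (76.1, 39), (76.5, 41), (76.5, 38), (74.8, 44)]
bar [102.1 117.6 125.1]
```

It is dropping behind the lip; I push down only.

>>> step_arm([
  [[0,0,0.003],0,1],
  [[0,0,0.006],0,1],
  [[0,0,0.009],0,1],
  [[0,0,0.012],0,1],
  [[0,0,0.015],0,1],
  [[0,0,0.018],0,1],
  [[0,0,0.021],0,1],
  [[0,0,0.024],0,1],
  [[0,0,0.024],0,1],
  [[0,0,0.024],0,1],
])

```text
time_s: 20.1
tool_pos: [0.5329, -0.0141, 0.038]
eef_rot: [-0.085, -3.135, -0.0]
wrist_force: [-19.5, 0.7, 13.3]
opening: 0.0008
finger_force: 9.8
```

```bash
python3 g.py; python3 z.py
```

```text
t 20.1 tcp [ 0.5329 -0.0141  0.038 ] head 86.89 open 0.0008 F [-19.5   0.7  13.3] ff 9.83303815126419 q6 -1.63
top -35 [(77.5, 21)]
top -22 [(76.9, 18)]
top 22 [(77.9, 11)]
top 38 [(77.3, 9)]
bar [100.8 117.7 125. ]
scene -35 [(77.1, 20), (76.6, 25), (77.8, 23), (77.7, 24), (77.3, 27), (77.3, 28)]
scene -22 [(77.2, 19), (77.2, 25), (78.1, 28), (78.1, 29), (77.4, 26), (77.1, 29)]
scene 22 [(76.9, 29), (76.8, 29), (77.8, 29), (77.8, 27), (77.4, 28), (76.9, 28)]
scene 38 [(75.6, 32), (75.3, 35), (76.1, 35), (75.6, 37), (75.9, 37), (74.8, 38)]
bar [ 96.7 117.2 125.3]
```

It is flat at 77 mm. I back off straight.

>>> step_arm([
  [[0.004,0,0],0,1],
  [[0.008,0,0],0,1],
  [[0.014,0,0],0,1],
  [[0.02,0,0],0,1],
  [[0.04,0,0],0,1],
  [[0.1,0,0],0,1],
  [[0.2,0,0],0,1],
  [[0.3,0,0],0,1],
  [[0.4,0,-0.05],0,1],
  [[0.4,0,-0.1],0,1],
])

```text
time_s: 21.03
tool_pos: [0.431, -0.0085, 0.0624]
eef_rot: [-0.086, -3.136, -0.001]
wrist_force: [1.1, -0.4, -0.4]
opening: 0.0004
finger_force: 0.0
```

```bash
python3 g.py; python3 z.py; python3 m.py
python3 - <<'E'
from h import *
im,w=cloud('scene')
cv2.imwrite('pics/j.png',cv2.resize(im[150:270,220:380],None,fx=4.5,fy=4.5))
E
```

```text
t 21.0333 tcp [ 0.431  -0.0085  0.0624] head 86.86 open 0.0004 F [ 1.1 -0.4 -0.4] ff 0.0 q6 -1.64
top -35 [(77.6, 32), (77.4, 28), (78.1, 28), (77.8, 25), (77.2, 29), (77.4, 34)]
top -22 [(77.7, 33), (78.2, 26), (77.7, 30), (78.7, 27), (77.4, 26), (76.9, 32)]
top 22 [(75.6, 31), (77.5, 34), (78.2, 28), (77.3, 25), (77.3, 28), (77.5, 28)]
top 38 [(76.0, 31), (78.3, 27), (78.0, 29), (77.3, 26), (77.4, 26), (77.2, 28)]
bar [ 95.7 117.2 125. ]
scene -35 [(77.7, 25), (76.6, 26), (76.7, 24), (77.7, 27), (76.8, 24), (77.6, 26)]
scene -22 [(77.3, 26), (77.2, 25), (77.2, 24), (77.8, 25), (77.4, 25), (77.5, 27)]
scene 22 [(77.0, 24), (77.4, 25), (78.4, 27), (78.2, 27), (77.3, 30), (77.3, 31)]
scene 38 [(75.2, 28), (75.8, 35), (76.7, 33), (76.7, 35), (76.2, 38), (74.3, 40)]
bar [101.  116.7 125.2]
top 1172 plane slope x,y [ 0.013 -0.004] z at X=0 77.0 rect ((48.796356201171875, 0.2652702331542969), (86.13267517089844, 89.69861602783203), 0.16612811386585236)
-35 [ 6.2 90.2] -15 [ 5.9 91.6] 0 [ 6.1 91.9] 15 [ 5.7 91. ] 35 [ 5.7 90.2] Y@ 5 [-42.8  44. ] Y@ 30 [-44.6  45.1] Y@ 55 [-44.1  43.4] 
bar 168 [ 96.9 117.3 124.4]
panel 491 [7.31155776e-02 1.48701369e+02]
scene 1224 plane slope x,y [ 0.004 -0.047] z at X=0 76.6 rect ((47.892478942871094, 1.5230064392089844), (93.41957092285156, 88.29656219482422), 89.77201080322266)
-35 [ 3.6 91.3] -15 [ 3.9 91.5] 0 [ 5.6 91.7] 15 [ 5.7 91.8] 35 [ 6.1 91.9] Y@ 5 [-41.9  47.8] Y@ 30 [-45.1  48.2] Y@ 55 [-43.9  47.7] 
bar 242 [102.3 117.6 124.8]
panel 553 [7.56151037e-02 1.48465059e+02]
```

View pics/j.png

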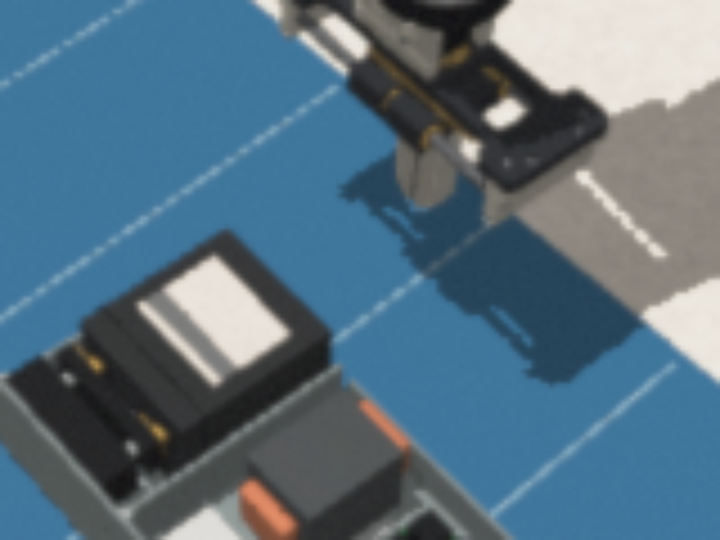

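The battery lies flat and square in the bay (corners about (85,325), (330,345)), its tabs on the pressed contacts and the arm clear. Handing in.

```bash
python3 -c "
from plant import *
print(sign_off())"
```

```text
the job is handed in; nothing more can be done
None
```

The battery lies flat and square behind the bay's lip, pressing on the sprung contacts. The UPS did not measurably move, the arm kept clear of the other items, and I handed the job in at about 21 s; no verdict was returned.

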